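Shift the feed gearbox lever through its H-gate

TASK

Shift the feed lever of the green gearbox through its H-shaped gate into the slot marked with the cross-shaped brass plate, pushing it fully home to the end of that slot. Only push the lever with the fingertips or the outside of the fingers: do not take it between the fingers, and do not force it hard against the gate. Leave the dish, the core rings and the scoop where they are, and finish with the hand clear.

Things in the scene. Friction and masses are not known exactly. Their poses are not given: they have to be found in the camera images.
- gearbox: Green cast feed gearbox, 200 x 170 mm, fixed to the counter, yawed up to 0.5 rad; a grey motor 96 mm thick sticks out 120 mm from its -y side. Origin at the centre of its underside, below the gate's centre; z up, x along the gate's two slots (away from the robot), y across them (left). Steel top plate 174 x 132 mm, its top 120 mm above the counter.
- gate (a point): Centre of the H-shaped gate, at the level of the top plate. Two slots along gearbox x, 16 mm wide, centre lines at y = +26 and -26 mm, are joined at x = 0 by a cross slot along y, 18 mm wide. The four slot ends hold the lever's axis at x = +-25, y = +-26 mm. Two fixed tongues 36 mm wide stand between the slots, so the lever changes sides only along the cross slot.
- pivot (a point): Point about which the lever tilts, inside the gearbox, 20 mm above its origin, 170 mm below the handle's centre. The handle moves 1.7 times as far as the rod does in the gate: about 42 mm either way along gearbox x, 44 mm along y.
- lever: The lever's handle: black upright cylinder 26 mm in diameter, 50 mm high, on a 10 mm steel rod out of the gate. Origin at the handle's centre, 190 mm above the counter when upright; z up along the lever. Friction (about 2.5 N at the handle) keeps it where it is left; no spring. Starts at or near the slot end at gearbox -x, +y, marked by the square plate.
- lever_foot (a point): The point on the lever's axis 70 mm below the handle's centre, at the level of the gate's top plate.
- shift (a joint): Tilt of the lever along the gearbox's x axis (along the slots), rad; + leans to +x. -0.25 and +0.25 are the stops at the slot ends, 0 is the middle of the cross slot; the lever can pass across within about 0.04 of 0.
- cross (a joint): Tilt of the lever along the gearbox's y axis (across the slots), rad; + leans to +y. +0.26 and -0.26 are the stops: there the lever is in line with the slot at y = +26 mm or -26 mm.
- plate_cross: Mark of the wanted slot: plus-shaped, 46 mm over its arms, arms 12 mm wide, brass, 3 mm thick, fixed flat on the gearbox's steel top plate; origin at the centre of its underside; axes parallel to the gearbox's. Lies straight beyond the outer end of the slot it marks: 58 mm from the gate's centre along gearbox x, 26 mm along y. Lever fully home: lever_foot is 33 mm from it, seen from above.
- plate_disc: Mark of another slot: round disc, 38 mm in diameter, brass, 3 mm thick, fixed flat on the gearbox's steel top plate; origin at the centre of its underside; axes parallel to the gearbox's. Lies straight beyond the outer end of the slot it marks: 58 mm from the gate's centre along gearbox x, 26 mm along y.
- plate_bar: Mark of another slot: bar 46 x 12 mm lying along gearbox y, brass, 3 mm thick, fixed flat on the gearbox's steel top plate; origin at the centre of its underside; axes parallel to the gearbox's. Lies straight beyond the outer end of the slot it marks: 58 mm from the gate's centre along gearbox x, 26 mm along y.
- plate_square: Mark of the starting slot: square 34 mm wide, brass, 3 mm thick, fixed flat on the gearbox's steel top plate; origin at the centre of its underside; axes parallel to the gearbox's. Lies straight beyond the outer end of the slot it marks: 58 mm from the gate's centre along gearbox x, 26 mm along y.
- dish: White porcelain evaporating dish, 90 mm across, 40 mm high, on the counter to the left of the gearbox; origin at the centre of its underside. Bystander.
- ring_a: Low brass core ring, 64 mm across, 30 mm high, on the counter beyond the gearbox; origin at the centre of its underside. Bystander.
- ring_b: Tall brass core ring, 64 mm across, 50 mm high, on the counter on the robot's side of the gearbox; origin at the centre of its underside. Bystander.
- scoop: Blue enamelled steel scoop, 200 mm long, 55 mm wide, 25 mm high, lying on the cork mat at the left; origin on its underside, 14 mm ahead of the blade's back wall. Bystander.

How it is judged:
By the outcome, as a careful person would: the job done as asked, in the order asked, and still so for the second after the job is handed in, with the robot touching nothing.
It also fails if it takes over 64 s, if anything falls off the work surface, if the arm or the gripper's body presses on something with over 40 N, if the wrist force passes 120 N, or if a joint passes its speed limit or range.

ROBOT

A 7-joint arm with a two-finger parallel gripper is mounted at the origin on the work surface. World frame = base frame: x ahead of the robot, y to its left, z up, the work surface at z = 0. Lengths are in m, angles in rad, forces in N, time in s.
With the tool pointing down it reaches from about 0.4 to 0.85 m from the base axis. Payload 10.4 kg.
Tool frame: the origin (TCP) lies on the centre line of the jaws, within the pads' length; the fingertips stand 11 mm ahead of it and the grasp point (between the pads) lies 8 mm behind it; z points along the fingers, x is the direction in which the jaws open and shut, and the axes are right-handed (so a half turn about z gives the same grasp; the last joint's range is limited). The gripper opens to 85 mm and grips with 20 to 120 N. Pads are 22 mm wide; open, the fingers measure 114 mm over their backs; the gripper's body (76 mm by 85 mm) begins 54 mm behind the grasp point. The pads swing forward as they close: fully open they stand 13 mm farther back than shut.
Start: joints at [-1.265, 0.332, -0.065, 1.46, 0.022, 1.35, -0.088], TCP at [0.202, 0.592, 0.242] pointing down, gripper open.
Joint ranges: [-2.6, 2.6], [-0.5, 2.12], [-1.47, 1.34], [0.16, 2.42], [-1.27, 4.41], [0.06, 2.06], [-2.6, 2.6]. Speed limits (rad/s): [2.22, 2.22, 2.79, 2.79, 3.14, 3.14, 3.14].

INTERFACE

Orientations are given as a unit quaternion [x, y, z, w].
In Python, from workcell import get_obs, camera, hand_in, boxes_of, silhouettes, pinpoint gives the robot as it stands.
- The arm moves only by the shell command python3 -m creep 'ROWS' [FORCE]. ROWS is JSON, one flat list of numbers, 7 for each row, row after row: the shift along the tool's x, y, z in cm, then the turn, a rotation vector about the tool's x, y, z in degrees, then the finger opening in cm, from 0 to 8.54. A call has 1 to 20 rows; each row is the pose to reach, as a shift and turn from the pose commanded when the call began, along the tool's axes at that moment; what a row does not reach only later rows make up. A row lasts 1/12 s, in which the tool goes at most 41.7 mm and 7.16 degrees, less where a joint would pass 70% of its speed; a pose out of reach is approached as far as the arm can. A call with a gripper value outside its range is refused whole. The fingers move at their own pace and stop on an object; FORCE is the grip in N (left out, the last holds). Time passes only in rows, so rows that repeat a pose let the fingers close. It gives the time, the measured TCP pose, the force and the opening at its end, in the units of the state.
- get_obs(): the state, without advancing time (a new reading comes with each control period).
- camera(name): name is "side" or "top" or "wrist"; returns a dict with "pixels" (480x640x3 uint8, red, green, blue), "range_z" (480x640 float32, m along the optical axis (not along the pixel's ray), 0 where there is no reading), "intrinsics" (3x3 intrinsics, pixels), "T" (4x4, takes a point from camera to world coordinates). Camera axes: x right, y down, z forward; pixel columns grow to the right and rows downward; lengths in m; the calibration is good to about 2 mm. A picture is of the moment at which its call begins.
- hand_in(): hands the job in, once; it reports no verdict.
Trained networks look in a picture, given as the dict that the camera call returned (one of the last four; its "shot" number tells which), for a name from the list of things; names that differ only in an ending like _2 or _b are one class to them, and where a whole thing is asked for, a point or a joint stands for the part that bears it (a point fixed in the world has none). Each returns a list of dicts, best first, with "conf" (0 to 1); they miss things now and then, are a little off and sometimes report something else, mostly with a low value. They report only what shows in the picture. A call takes as long as a camera call.
- boxes_of(picture, query): "at" ([x, y, z] in m, in world coordinates, good to about 4 mm: the middle of the surface that is visible of it).
- silhouettes(picture, query): "pixels" (480x640 bool, what is visible of it).
- pinpoint(picture, query): "at" ([x, y, z] in m, in world coordinates, good to about 4 mm: a listed point, or the origin of a listed thing).
The state is a dict: "clock": time; "joint_pos": joint angles; "joint_velocities": joint speeds; "tau": joint torques, N m; "position": TCP position; "ee_rot": TCP orientation; "ft_force": force on the tool from outside, world axes, zero at the start; "torque": the same for the moment, N m; "grip_width": opening from 0.0 (shut) to 1.0 (fully open).
Only numpy, scipy, OpenCV 4.12 (cv2) and the standard library are available. Lean on these libraries where they do the work, as an engineer would, in place of code of your own. Each camera call takes 0.05 s, during which the arm holds its last target. There are 200 camera calls.

## Working session

There is one attempt and no reset: what is moved stays moved. The work goes in short steps, Python scripts to look and compute and a shell command to move; the robot and the scene stay as the last step left them, time stands still between calls to the robot, and variables do not carry over. Pictures are saved under pics/ and viewed, on a budget of 10 in all, crops included, one or two more only if the job needs it, and the job is handed in when it is done.

```bash
mkdir -p pics; cat > h.py <<'E'
import numpy as np, cv2
from workcell import *
def save(p,n): cv2.imwrite('pics/'+n,p['pixels'][:,:,::-1])
E
python3 - <<'E'
from h import *
for c in ['top','side']:
    p=camera(c); save(p,c+'1.png')
    for q in ['gearbox','gate','lever','lever_foot','plate_cross','plate_disc','plate_bar','plate_square','dish','ring_a','scoop']:
        r=pinpoint(p,q)
        print(c,q,[(np.round(d['at'],3).tolist(),round(d['conf'],2)) for d in r[:2]])
o=get_obs();print(o['clock'],o['position'],o['ee_rot'],o['grip_width'])
E
```

```text
top gearbox [([0.57, 0.001, -0.002], 0.86), ([0.534, 0.152, -0.001], 0.52)]
top gate [([0.57, 0.001, 0.115], 0.81)]
top lever [([0.518, 0.027, 0.178], 0.6)]
top lever_foot [([0.519, 0.026, 0.179], 0.64), ([0.542, 0.019, 0.114], 0.48)]
top plate_cross [([0.634, -0.007, 0.12], 0.65)]
top plate_disc [([0.616, 0.039, 0.122], 0.57)]
top plate_bar [([0.522, -0.039, 0.118], 0.57)]
top plate_square [([0.504, 0.005, 0.122], 0.66)]
top dish [([0.536, 0.154, 0.002], 0.97)]
top ring_a [([0.732, 0.145, -0.002], 0.55)]
top scoop [([0.461, 0.528, 0.0], 0.86)]
side gearbox [([0.566, 0.002, 0.002], 0.8)]
side gate [([0.534, 0.157, -0.0], 0.65), ([0.567, 0.003, 0.123], 0.59)]
side lever [([0.512, 0.033, 0.177], 0.89)]
side lever_foot [([0.54, 0.019, 0.117], 0.82)]
side plate_cross [([0.629, -0.007, 0.119], 0.61), ([0.458, 0.521, 0.005], 0.4)]
side plate_disc [([0.618, 0.041, 0.117], 0.84)]
side plate_bar [([0.523, -0.041, 0.12], 0.79)]
side plate_square [([0.506, 0.01, 0.119], 0.54)]
side dish [([0.537, 0.157, 0.002], 0.66)]
side ring_a [([0.403, -0.004, 0.001], 0.92), ([0.633, -0.01, 0.116], 0.66)]
side scoop [([0.458, 0.524, 0.007], 0.81), ([0.616, 0.042, 0.118], 0.19)]
1.2 [0.20180226 0.59153189 0.24231895] [ 8.13299259e-01  5.81845611e-01  1.69233537e-05 -1.88893680e-05] 0.998745431124435
```

View pics/top1.png

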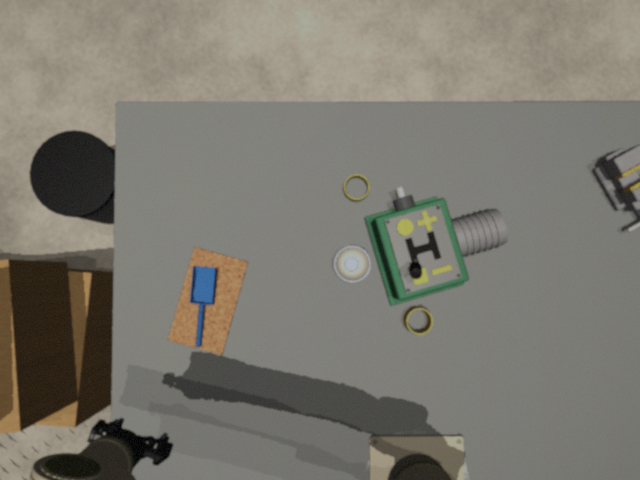

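View pics/side1.png

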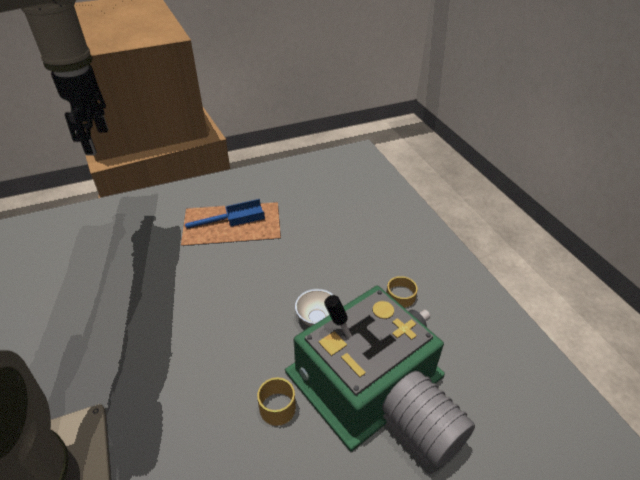

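The top view shows the gearbox at about px (420,250), with the lever at (415,270) next to the square plate. The cross is the far-right plate at (427,220), i.e. gearbox +x, -y. The side view agrees: cross at (404,328), lever at (337,310).

The plates put the gate at (0.569, 0.000) with a yaw of about 0.29. The predicted handle position of (0.516, 0.030) matches the measured one. I'll move behind the handle, to gearbox (-100, +44), with the fingers shut and tool x along gearbox x.

```bash
python3 -m creep '[-46.4,43.2,0,0,0,54.5,0,-46.4,43.2,0,0,0,54.5,0,-46.4,43.2,0,0,0,54.5,0,-46.4,43.2,0,0,0,54.5,0,-46.4,43.2,0,0,0,54.5,0,-46.4,43.2,0,0,0,54.5,0,-46.4,43.2,0,0,0,54.5,0,-46.4,43.2,0,0,0,54.5,0,-46.4,43.2,0,0,0,54.5,0,-46.4,43.2,0,0,0,54.5,0,-46.4,43.2,0,0,0,54.5,0,-46.4,43.2,0,0,0,54.5,0,-46.4,43.2,0,0,0,54.5,0,-46.4,43.2,0,0,0,54.5,0,-46.4,43.2,0,0,0,54.5,0,-46.4,43.2,0,0,0,54.5,0,-46.4,43.2,0,0,0,54.5,0,-46.4,43.2,0,0,0,54.5,0,-46.4,43.2,0,0,0,54.5,0,-46.4,43.2,0,0,0,54.5,0]' 20
cat >> h.py <<'E'
from scipy.spatial.transform import Rotation as R
C=np.array([.569,.0]); Y=.29
def gb(p):
    p=np.asarray(p); c,s=np.cos(Y),np.sin(Y); d=p[:2]-C
    return np.round([1e3*(c*d[0]+s*d[1]),1e3*(-s*d[0]+c*d[1]),1e3*p[2]],1)
def st():
    o=get_obs(); M=R.from_quat(o['ee_rot']).as_matrix()
    print('t',o['clock'],'tcp gb mm',gb(o['position']),'yaw x',np.arctan2(M[1,0],M[0,0]),'tilt',M[:2,2],'F',np.round(o['ft_force'],1),'w',o['grip_width'])
E
python3 -c "
from h import *
st()"
```

```text
clock: 2.87
position: [0.4605, 0.0143, 0.2423]
ee_rot: [0.989, 0.146, -0.0, -0.0]
ft_force: [-0.5, -0.7, -0.0]
grip_width: -0.002
t 2.8667 tcp gb mm [-99.9  44.7 242.3] yaw x 0.2930387806939552 tilt [-0.00013174  0.00032811] F [-0.5 -0.7 -0. ] w -0.0019006601044906756
```

```bash
python3 -m creep '[0,0,3.5,0,0,0,0,0,0,7.1,0,0,0,0,0,0,7.1,0,0,0,0,1,0,7.1,0,0,0,0,2,0,7.1,0,0,0,0,2.5,0,7.1,0,0,0,0,3,0,7.1,0,0,0,0,3.5,0,7.1,0,0,0,0,4,0,7.1,0,0,0,0,4.4,0,7.1,0,0,0,0,4.8,0,7.1,0,0,0,0,5.2,0,7.1,0,0,0,0,5.6,0,7.1,0,0,0,0,6,0,7.1,0,0,0,0,6,0,7.1,0,0,0,0]'
cat >> h.py <<'E'
def look(c='side',n=None):
    p=camera(c); st()
    if n: save(p,n)
    for q in ['lever','lever_foot']:
        for d in pinpoint(p,q)[:2]: print(c,q,gb(d['at']),round(d['conf'],2))
E
python3 -c "
from h import *
look('side','s2.png'); look('top')
i=cv2.imread('pics/s2.png'); cv2.imwrite('pics/s2c.png',cv2.resize(i[230:470,240:480],None,fx=2.5,fy=2.5))"
```

```text
clock: 4.12
position: [0.5228, 0.0339, 0.1779]
ee_rot: [0.989, 0.147, 0.006, -0.002]
ft_force: [-6.9, 7.2, 38.9]
grip_width: 0.001
t 4.1667 tcp gb mm [-34.8  45.6 177.8] yaw x 0.29414798965255273 tilt [0.01033935 0.0060688 ] F [-6.5  7.3 39. ] w 0.0004000710630099034
side lever [ -8.1  45.6 185.4] 0.87
side lever [-158.7   39.     1.7] 0.38
side lever_foot [ -1.4  28.7 119.1] 0.8
t 4.3167 tcp gb mm [-35.   45.5 177.9] yaw x 0.2940006562517399 tilt [0.01045935 0.00617171] F [-6.2  7.5 38. ] w -0.0014317188689743458
top lever [195.   90.7  -0.9] 0.61
top lever [ -6.4  40.8 180.5] 0.53
```

View pics/s2c.png

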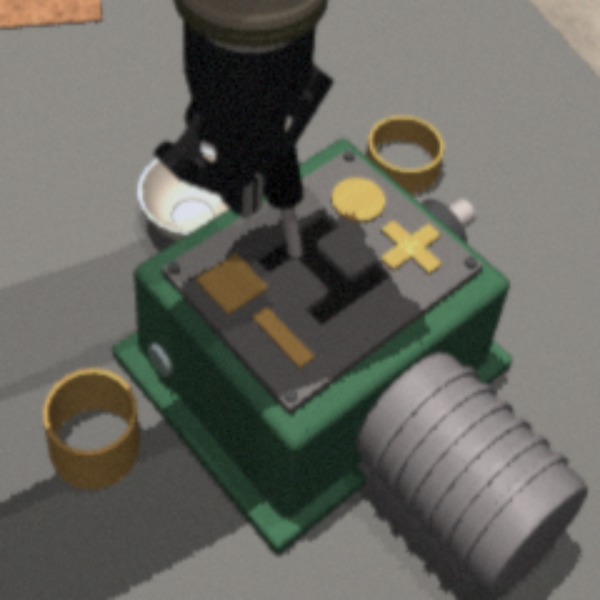

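The side crop shows the lever, with its rod at px (292,235), nearly at the cross slot. The gripper's knuckle is resting on top of the handle, giving 39 N upward. I'll raise the tool by 20 mm straight away, then carry on.

```bash
python3 -m creep '[0,0,-1.2,0,0,0,0,0,0,-2,0,0,0,0,0,0,-2,0,0,0,0]'
python3 -c "
from h import *
look('side')"
```

```text
clock: 4.67
position: [0.5192, 0.0305, 0.1936]
ee_rot: [0.989, 0.145, 0.001, -0.0]
ft_force: [0.5, -0.7, -0.3]
grip_width: -0.001
t 4.7167 tcp gb mm [-39.6  43.5 192.3] yaw x 0.29125022809743595 tilt [0.00128997 0.00067635] F [-0.6 -0.5 -0.3] w 0.004689217508560667
side lever [ -6.5  47.  181.7] 0.82
side lever_foot [ -2.2  26.2 118.7] 0.97
side lever_foot [-159.7   43.6    1.9] 0.56
```

```bash
python3 -m creep '[0.5,0,0,0,0,0,0,0.9,0,0,0,0,0,0,1.1,0,0,0,0,0,0,1.1,0,0,0,0,0,0]'
python3 -c "
from h import *
look('side'); look('top')"
```

```text
clock: 5.15
position: [0.529, 0.0333, 0.1908]
ee_rot: [0.989, 0.145, -0.001, 0.0]
ft_force: [-1.7, -0.5, 0.8]
grip_width: 0.004
t 5.2 tcp gb mm [-29.1  43.3 190.9] yaw x 0.29071539102359467 tilt [-0.00105876 -0.00057259] F [-1.2  1.5  1.2] w -0.002573863669555405
side lever [ -0.3  45.1 181. ] 0.86
side lever [ 41.  532.7   7.8] 0.66
side lever_foot [ -1.8  31.  116.3] 0.89
t 5.35 tcp gb mm [-29.2  43.3 191. ] yaw x 0.29056604095337485 tilt [-0.00062722 -0.00020318] F [-0.7  0.3 -0.1] w -0.0030746387079086577
top lever [ -7.4  38.9 184.7] 0.39
```

```bash
python3 -m creep '[-1.5,0,0,0,0,0,0,-1.5,0,-3,0,0,0,0,-1.5,0,-5,0,0,0,0,-1.5,-3,-5,0,0,0,0,-1.5,-6,-5,0,0,0,0,1,-6,-5,0,0,0,0,2.9,-6,-5,0,0,0,0,2.9,-6,-2.5,0,0,0,0,2.9,-6,0,0,0,0,0,2.9,-6,0,0,0,0,0]'
python3 -c "
from h import *
look('side'); look('top')"
```

```text
clock: 6.28
position: [0.5375, 0.0988, 0.1872]
ee_rot: [0.989, 0.145, -0.003, 0.001]
ft_force: [-0.5, -0.9, 0.5]
grip_width: -0.001
t 6.3333 tcp gb mm [ -1.2 103.5 189.7] yaw x 0.2908080238663834 tilt [-0.00342335 -0.00154501] F [0.4 0.9 0.3] w 0.000528736613034476
side lever [ -2.6  45.4 182.2] 0.67
side lever [191.9  92.8  -0.7] 0.54
side lever_foot [ -0.7  26.4 116.5] 0.62
t 6.4833 tcp gb mm [  0.7 103.2 193. ] yaw x 0.29060867214348546 tilt [0.0020251  0.00095995] F [ 0.9 -0.7  0.1] w -0.0026769579684031027
```

```bash
python3 -m creep '[0,1.5,0,0,0,0,0,0,3,0,0,0,0,0,0,3.6,0,0,0,0,0,0,4.2,0,0,0,0,0,0,4.8,0,0,0,0,0,0,5.4,0,0,0,0,0,0,6,0,0,0,0,0,0,6,0,0,0,0,0]'
python3 -c "
from h import *
look('side')"
```

```text
clock: 7.25
position: [0.5569, 0.0404, 0.1914]
ee_rot: [0.99, 0.144, 0.0, 0.0]
ft_force: [-0.3, 2.1, 1.8]
grip_width: 0.003
t 7.3 tcp gb mm [  0.   42.8 191.3] yaw x 0.2898544010171517 tilt [ 0.00013937 -0.00022376] F [-0.5  1.6  0.4] w -0.003227884341616866
side lever [ -2.6  17.7 187.1] 0.58
side lever_foot [ -3.   10.7 117.2] 0.64
side lever_foot [ 59.8  24.9 117.6] 0.19
```

```bash
python3 -m creep '[0,0.8,0,0,0,0,0,0,1.6,0,0,0,0,0,0,2.4,0,0,0,0,0,0,3.2,0,0,0,0,0,0,4,0,0,0,0,0,0,4.7,0,0,0,0,0,0,5.3,0,0,0,0,0,0,5.8,0,0,0,0,0,0,5.8,0,0,0,0,0]'
python3 -c "
from h import *
look('side','s3.png')"
```

```text
clock: 8.15
position: [0.5734, -0.0154, 0.1911]
ee_rot: [0.99, 0.144, -0.0, 0.0]
ft_force: [-0.5, 0.1, -0.0]
grip_width: -0.001
t 8.2 tcp gb mm [-1.000e-01 -1.540e+01  1.912e+02] yaw x 0.2898410334412781 tilt [-6.8630198e-05 -4.3634250e-04] F [-0.6  0.1  0.5] w 0.002027905059798974
side lever [ -4.5 -38.  184. ] 0.79
side lever_foot [ -2.2 -23.5 117. ] 0.82
```

```bash
python3 -m creep '[0,0.2,0,0,0,0,0,0,0.4,0,0,0,0,0,0,0.4,0,0,0,0,0]'
python3 -c "
from h import *
look('side','s3.png')"
```

```text
clock: 8.55
position: [0.5744, -0.0178, 0.1913]
ee_rot: [0.989, 0.145, -0.0, -0.0]
ft_force: [-1.1, 1.6, -0.8]
grip_width: 0.004
t 8.6 tcp gb mm [ 1.000e-01 -1.850e+01  1.912e+02] yaw x 0.2909202614943533 tilt [-7.72859506e-05  3.18015013e-04] F [-0.5  2.  -0.4] w -0.0033563960859830755
side lever [ -3.9 -38.4 183.5] 0.65
side lever_foot [ -2.2 -24.2 115.5] 0.84
```

```bash
python3 -m creep '[0,0.2,0,0,0,0,0,0,0.3,0,0,0,0,0,0,0.3,0,0,0,0,0]'
python3 -c "
from h import *
look('side','s3.png')"
```

```text
clock: 8.95
position: [0.5752, -0.0206, 0.1912]
ee_rot: [0.989, 0.145, -0.0, -0.0]
ft_force: [-1.0, 3.3, -0.6]
grip_width: 0.001
t 9.0 tcp gb mm [ 1.000e-01 -2.140e+01  1.912e+02] yaw x 0.290938005089256 tilt [-0.00018534  0.00040267] F [-0.6  3.5 -0.9] w 0.00127595896656852
side lever [ -5.7 -43.  180. ] 0.78
side lever [ 12.8 159.    1.9] 0.51
side lever_foot [ -2.1 -25.  118.2] 0.92
```

```bash
python3 -m creep '[0,-1.5,0,0,0,0,0,0,-1.5,-3,0,0,0,0,0,-1.5,-5,0,0,0,0,-3,0,-5,0,0,0,0,-5.5,2.2,-5,0,0,0,0,-5.5,2.2,-5,0,0,0,0,-5.5,2.2,-2.5,0,0,0,0,-5.5,2.2,0,0,0,0,0,-5.5,2.2,0,0,0,0,0,-4.5,2.2,0,0,0,0,0,-3.5,2.2,0,0,0,0,0,-3,2.2,0,0,0,0,0,-2.5,2.2,0,0,0,0,0,-2,2.2,0,0,0,0,0,-1.5,2.2,0,0,0,0,0,-1.5,2.2,0,0,0,0,0]'
python3 -c "
from h import *
look('side','s4.png')"
```

```text
clock: 10.43
position: [0.5681, -0.0457, 0.1915]
ee_rot: [0.989, 0.145, 0.0, 0.0]
ft_force: [-1.5, -0.1, 1.2]
grip_width: -0.001
t 10.4833 tcp gb mm [-14.5 -43.7 191.3] yaw x 0.29093547418576804 tilt [ 6.89023927e-05 -2.37619177e-04] F [-1.  -0.4 -0.3] w 0.004393351126597929
side lever [  6.7 -21.8 117.1] 0.72
side lever [  8.3 -38.9 180.3] 0.52
side lever_foot [  6.4 -23.6 114.4] 0.76
```

```bash
python3 -m creep '[0.5,0,0,0,0,0,0,1,0,0,0,0,0,0,1.5,0,0,0,0,0,0,2,0,0,0,0,0,0,2.4,0,0,0,0,0,0,2.7,0,0,0,0,0,0,2.7,0,0,0,0,0,0]'
python3 -c "
from h import *
look('side','s5.png')"
```

```text
clock: 11.17
position: [0.5936, -0.038, 0.1911]
ee_rot: [0.989, 0.145, -0.0, 0.0]
ft_force: [-0.8, -1.1, -1.0]
grip_width: -0.001
t 11.2167 tcp gb mm [ 12.4 -43.6 191.2] yaw x 0.29093315190055014 tilt [-8.65362964e-05 -2.21187143e-04] F [-1.3 -0.2 -0.2] w 0.0018494232556405823
side lever [ 33.8 -41.3 178.2] 0.87
side lever_foot [ 20.6 -22.3 115.6] 0.59
```

```bash
python3 -m creep '[0.2,0,0,0,0,0,0,0.4,0,0,0,0,0,0,0.5,0,0,0,0,0,0,0.5,0,0,0,0,0,0]'
python3 -m creep '[0.1,0,0,0,0,0,0,0.2,0,0,0,0,0,0,0.2,0,0,0,0,0,0]'
python3 -c "
from h import *
look('side','s6.png')"
```

```text
clock: 11.65
position: [0.598, -0.0368, 0.1913]
ee_rot: [0.989, 0.145, 0.0, 0.0]
ft_force: [-2.1, 0.0, -0.7]
grip_width: -0.001
clock: 11.9
position: [0.5999, -0.0362, 0.1913]
ee_rot: [0.989, 0.145, 0.0, -0.0]
ft_force: [-1.9, 0.7, 0.6]
grip_width: -0.002
t 11.95 tcp gb mm [ 19.2 -43.6 191.3] yaw x 0.2908419559108515 tilt [3.63298493e-05 1.54736412e-05] F [-1.9 -1.4 -1.6] w 0.001958595427855188
side lever [ 38.3 -40.8 176.1] 0.64
side lever_foot [ 23.8 -22.  114.3] 0.72
```

Still only friction force, so I'll nudge on until the stop is felt.

```bash
python3 -m creep '[0.1,0,0,0,0,0,0,0.2,0,0,0,0,0,0,0.2,0,0,0,0,0,0]'
python3 -m creep '[0.1,0,0,0,0,0,0,0.2,0,0,0,0,0,0,0.2,0,0,0,0,0,0]'
python3 -c "
from h import *
look('side','s7.png')"
```

```text
clock: 12.3
position: [0.6016, -0.0357, 0.1911]
ee_rot: [0.989, 0.145, -0.0, -0.0]
ft_force: [-2.4, -1.3, -0.8]
grip_width: 0.002
clock: 12.55
position: [0.6034, -0.0352, 0.191]
ee_rot: [0.989, 0.145, -0.0, -0.0]
ft_force: [-4.7, -1.8, -1.4]
grip_width: 0.002
t 12.6 tcp gb mm [ 22.8 -43.6 191. ] yaw x 0.2907052546958645 tilt [-8.40332614e-04 -6.39419854e-05] F [-5.8 -1.1 -2.7] w -0.002602567844141442
side lever_foot [ 25.  -22.7 110.4] 0.87
```

```bash
python3 -m creep '[0.1,0,0,0,0,0,0,0.2,0,0,0,0,0,0,0.2,0,0,0,0,0,0]'
python3 -m creep '[-1,0,0,0,0,0,0,-2,0,0,0,0,0,0,-2,0,-4,0,0,0,0,-2,0,-8,0,0,0,0,-6,0,-11,0,0,0,0,-10,0,-11,0,0,0,0,-14,0,-11,0,0,0,0,-14,0,-11,0,0,0,0,-14,0,-11,0,0,0,0,-14,0,-11,0,0,0,0]'
python3 -c "
from h import *
look('side','s8.png')
i=cv2.imread('pics/s8.png'); cv2.imwrite('pics/s8c.png',cv2.resize(i[230:470,240:480],None,fx=2.5,fy=2.5))
p=camera('top')
for q in ['lever','lever_foot','plate_cross']: print(q,[gb(d['at']) for d in pinpoint(p,q)[:2]])
"
```

```text
clock: 12.95
position: [0.6052, -0.0347, 0.191]
ee_rot: [0.989, 0.145, -0.001, -0.0]
ft_force: [-6.4, -1.1, -1.1]
grip_width: -0.001
clock: 13.78
position: [0.4723, -0.0742, 0.3023]
ee_rot: [0.989, 0.145, 0.002, -0.001]
ft_force: [0.4, 0.4, 0.2]
grip_width: -0.004
t 13.8333 tcp gb mm [-113.5  -43.3  301.8] yaw x 0.29181469358715284 tilt [0.00206349 0.00047592] F [-0.2  0.4 -0.4] w 0.0028094654105904897
side lever [ 42.5 -40.9 173.1] 0.78
side lever_foot [ 58.6  23.9 117.4] 0.68
side lever_foot [ 25.5 -22.6 111. ] 0.64
lever [array([ 35.2, -46.4, 175.9]), array([  5.8,  -1.3, 118.3])]
lever_foot [array([ 20.2, -22.6, 112.6])]
plate_cross [array([ 60.1, -26.9, 123.5])]
```

View pics/s8c.png

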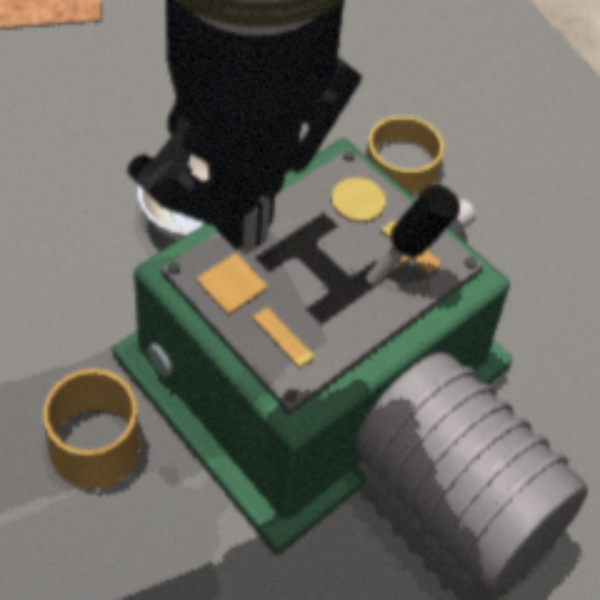

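The crop shows the lever leaning toward the cross plate, rod at px (382,268), with the hand clear. However, the TCP was still moving almost as far as commanded on the last nudge, so I'm not certain it reached the stop. I'll go back and feel for it in small steps.

```bash
python3 -m creep '[4,0,0,0,0,0,0,8,0,0,0,0,0,0,12,0,0,0,0,0,0,12,0,4,0,0,0,0,12,0,8,0,0,0,0,12,0,11,0,0,0,0,12,0,11,0,0,0,0,13,0,11,0,0,0,0,13.6,0,11,0,0,0,0,14,0,11,0,0,0,0,14,0,11,0,0,0,0]'
python3 -m creep '[0.1,0,0,0,0,0,0,0.1,0,0,0,0,0,0]'
python3 -m creep '[0.1,0,0,0,0,0,0,0.1,0,0,0,0,0,0]'
python3 -c "
from h import *
look('side')"
```

```text
clock: 15.05
position: [0.6058, -0.0347, 0.1921]
ee_rot: [0.989, 0.145, -0.0, 0.0]
ft_force: [-4.9, -2.7, 2.5]
grip_width: -0.002
clock: 15.22
position: [0.6061, -0.0348, 0.192]
ee_rot: [0.989, 0.145, -0.0, 0.0]
ft_force: [-5.1, -0.8, 0.6]
grip_width: 0.001
clock: 15.38
position: [0.6067, -0.0346, 0.1919]
ee_rot: [0.989, 0.145, -0.001, -0.0]
ft_force: [-6.3, -2.5, 1.2]
grip_width: 0.001
t 15.4333 tcp gb mm [ 26.3 -44.  192. ] yaw x 0.29014955580097856 tilt [-1.06145995e-03 -5.44188378e-05] F [-6.  -1.7  0.4] w -0.004228695823124724
side lever [ 44.7 -39.3 175. ] 0.9
side lever [ 55.8 -25.8 119.2] 0.64
side lever_foot [ 27.2 -23.8 112. ] 0.68
side lever_foot [ 56.9 -27.6 118. ] 0.47
```

```bash
python3 -m creep '[0.1,0,0,0,0,0,0,0.2,0,0,0,0,0,0,0.2,0,0,0,0,0,0]'
python3 -m creep '[0.1,0,0,0,0,0,0,0.2,0,0,0,0,0,0,0.2,0,0,0,0,0,0]'
python3 -c "
from h import *
look('side')
look('wrist','w9.png')"
```

```text
clock: 15.78
position: [0.6083, -0.0341, 0.1916]
ee_rot: [0.989, 0.145, -0.001, -0.0]
ft_force: [-7.4, -2.2, 0.3]
grip_width: -0.001
clock: 16.03
position: [0.6097, -0.0336, 0.1913]
ee_rot: [0.99, 0.144, -0.002, -0.0]
ft_force: [-8.8, -2.5, -1.5]
grip_width: -0.001
t 16.0833 tcp gb mm [ 29.4 -43.9 191.4] yaw x 0.2899511307709818 tilt [-0.00330315 -0.00017739] F [-9.6 -3.  -0.9] w 0.0007547978099435591
side lever [ 46.  -40.1 177.2] 0.54
side lever_foot [ 26.3 -23.3 112.4] 0.64
t 16.2333 tcp gb mm [ 29.3 -43.9 191.4] yaw x 0.2898640737085402 tilt [-3.29067704e-03 -7.64758740e-05] F [-9.6 -1.8 -0.3] w -0.0023744926786718273
wrist lever [ 46.2 -40.1 179.7] 0.62
wrist lever_foot [ 27.9 -24.1 113.8] 0.7
```

View pics/w9.png

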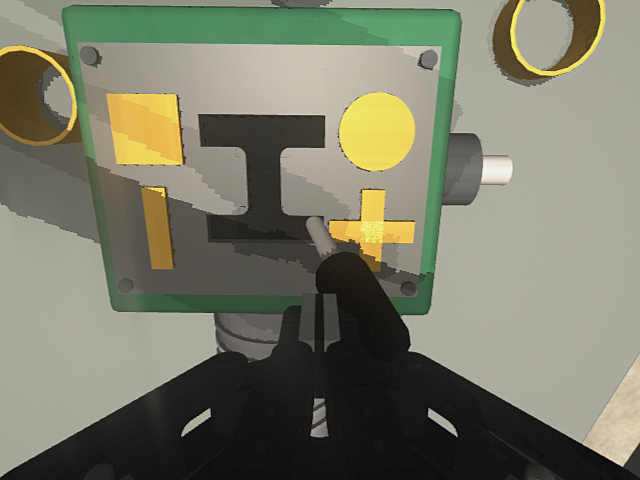

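The wrist picture shows the rod, at px (317,232), at the outer end of the slot by the cross. The force has risen smoothly to 9.6 N while the lever stays put, so the fingers are flexing against the stop. I'll back off now.

```bash
python3 -m creep '[-1,0,0,0,0,0,0,-2,0,0,0,0,0,0,-2.5,0,-4,0,0,0,0,-2.5,0,-8,0,0,0,0,-6,0,-11,0,0,0,0,-10,0,-11,0,0,0,0,-14,0,-11,0,0,0,0,-14,0,-11,0,0,0,0,-14,0,-11,0,0,0,0,-14,0,-11,0,0,0,0]'
python3 -c "
from h import *
look('side','s10.png'); look('wrist')
p=camera('side')
for q in ['dish','ring_a','ring_b','scoop','plate_cross']: print(q,[np.round(d['at'],3) for d in pinpoint(p,q)[:2]])
f=[np.array(d['at']) for d in pinpoint(p,'lever_foot')];c=np.array(pinpoint(p,'plate_cross')[0]['at'])
print([np.linalg.norm((x-c)[:2]) for x in f])
"
```

```text
clock: 17.17
position: [0.4778, -0.0727, 0.3025]
ee_rot: [0.989, 0.145, 0.002, -0.001]
ft_force: [0.2, -0.1, 0.5]
grip_width: -0.001
t 17.2167 tcp gb mm [-107.9  -43.4  301.9] yaw x 0.29158881081022 tilt [0.00164865 0.00036948] F [ 0.2 -0.4 -0.5] w -0.00101315560896445
side lever [ 43.  -38.7 178. ] 0.82
side lever_foot [ 27.3 -20.8 113.3] 0.74
t 17.3667 tcp gb mm [-108.1  -43.6  301. ] yaw x 0.29129695533236594 tilt [-0.00081161 -0.00153484] F [ 0.5  0.4 -0.2] w -0.0015717374544589402
wrist lever [ 42.  -39.3 178.8] 0.66
wrist lever_foot [ 22.7 -23.5 112.8] 0.87
wrist lever_foot [  2.5  -3.1 122.9] 0.27
dish [array([0.537, 0.159, 0.001])]
ring_a [array([0.728, 0.145, 0.001]), array([ 0.404, -0.006,  0.001])]
ring_b [array([0.728, 0.145, 0.001]), array([ 0.404, -0.006,  0.001])]
scoop [array([0.455, 0.522, 0.007])]
plate_cross [array([ 0.632, -0.008,  0.121])]
[np.float64(0.0337136470883825)]
```

View pics/s10.png

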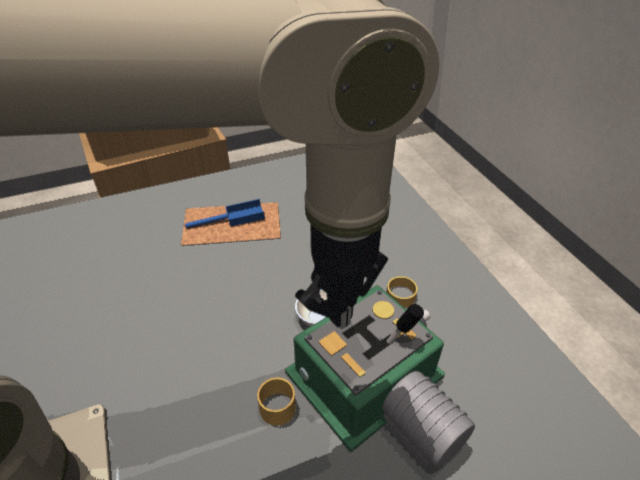

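The side view shows the lever at px (410,318) leaning over the cross plate, the hand clear and all the bystanders where they were. The foot is 33.7 mm from the plate (33 expected), so I'm handing in.

```bash
python3 -c "
from h import *
print(hand_in())"
```

```text
the job is handed in; nothing more can be done
None
```

The lever is in the slot marked with the cross plate, pushed to the end, and I handed the job in at about 17.5 s. I only pushed it, with the fingers shut: out of the square slot, across the gate, then home.

**Last checks**
- **Lever position:** in the side view, `lever_foot` was 33.7 mm from the cross plate, against 33 mm for fully home. The handle read about +42 to 43 mm along the slot (42 expected) from both the side and wrist cameras.
- **At the stop:** the pushing force rose to 9.6 N while the lever stayed put.
- **Bystanders:** the dish, both rings and the scoop read within a few mm of where they were where I had an earlier reading (the low ring was first read only by the top camera), and look unmoved in the side view.
- **Hand:** clear, with no force on the tool.

**What went wrong or disagreed**
- **Handle pressed from above:** during the first push the gripper's underside rested on the handle, with the wrist reading about 39 N upward, just under the 40 N limit. I raised the tool 20 mm straight away. The force between readings isn't known.
- **Top camera:** on the first push home it put the lever about 5 to 7 mm short of the side view. I trusted the side view because the top camera had shown the same offset earlier, then pushed again to make sure.
- **Wrist camera:** its last foot reading was 22.7 mm along the slot, against 27.3 mm from the side camera (25 expected).

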